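# Collect the farmhouse and shut the tilt-out bin

## Robot

A 6-joint arm with a two-finger parallel gripper is mounted at the origin on the work surface. World frame = base frame: x ahead of the robot, y to its left, z up, the work surface at z = 0. Lengths are in mm, angles in rad, forces in N, time in s.
With the tool pointing down it reaches from about 300 to 875 mm from the base axis. Payload 6.4 kg.
Tool frame: the origin (TCP) lies midway between the tips of the shut fingers; the grasp point (between the pads) lies 19 mm behind it; z points along the fingers, y is the line along which they close (so a half turn about z gives the same grasp; the last joint's range is limited). The gripper opens to 85 mm and grips with 20 to 120 N. Pads are 22 mm wide; open, the fingers measure 114 mm over their backs; the gripper's body (76 mm by 85 mm) begins 54 mm behind the grasp point. The pads swing forward as they close: fully open they stand 13 mm farther back than shut.
Start: joints at [1.102, 0.181, 1.607, -0, 1.354, -0.206], TCP at [149.364, 555.276, 231.288] pointing down, gripper open.
Joint ranges: [-2.99, 2.99], [-0.89, 2.07], [0.3, 2.58], [-1.14, 4.28], [0, 2.63], [-3.12, 3.12]. Speed limits (rad/s): [2.57, 2.57, 3.01, 3.14, 3.14, 3.14].

## Interface

Orientations are given as a rotation vector (axis times angle).
In Python, from station import get_obs, read_camera, camera_model, job_done, search_frame, silhouettes, mark_of gives the robot as it stands. The module is installed in compiled form; this text tells all that it offers.
- The arm moves only by the tool step_arm, never from a script. Its argument "steps" is a list of rows, each a list of 7 numbers: the turn, a rotation vector about the world's x, y, z in rad, then the shift along the world's x, y, z in m, then the finger opening in m, from 0 to 0.0854. A call has 1 to 12 rows; each row is the pose to reach, as a shift and turn from the pose commanded when the call began; what a row does not reach only later rows make up. A row lasts 1/12 s, in which the tool goes at most 41.7 mm and 7.16 degrees, less where a joint would pass 70% of its speed; a pose out of reach is approached as far as the arm can. A call with a gripper value outside its range is refused whole. The fingers move at their own pace and stop on an object; "force" is the grip in N (left out, the last holds). Time passes only in rows, so rows that repeat a pose let the fingers close. It gives the time, the measured TCP pose, the force, the opening and the grip force at its end, in the units of the state.
- get_obs(): the state, without advancing time (a new reading comes with each control period).
- read_camera(name): name is "scene" or "top" or "wrist"; returns (picture, depth): 384x512x3 uint8, blue, green, red; 384x512 float32, mm along the optical axis (not along the pixel's ray), 0 where there is no reading.
- camera_model(name): a dict with "fx", "fy", "cx", "cy" (pixels), "rvec" (rotation vector, rad) and "tvec" (3), from world to camera coordinates, as OpenCV has them. Camera axes: x right, y down, z forward; pixel columns grow to the right and rows downward; lengths in mm; the calibration is good to about 2 mm. A picture is of the moment at which its call begins: read the wrist's pose just before it. camera_model takes no time and is no camera call; for the wrist camera it gives the pose at the moment of the call.
- job_done(): hands the job in; it is judged then, once.
Trained networks look in the newest picture that a camera, given by its name, has taken for a name from the list of things; names that differ only in an ending like _2 or _b are one class to them, and where a whole thing is asked for, a point or a joint stands for the part that bears it (a point fixed in the world has none). Each returns a list of dicts, best first, with "score" (0 to 1); they miss things now and then, are a little off and sometimes report something else, mostly with a low value. They report only what shows in the picture. A call takes as long as a camera call. They do not tell look-alikes from the thing itself.
- search_frame(target, camera): "rect" ([left, top, right, bottom] in pixels, round what is visible of it).
- silhouettes(target, camera): "pixels" (384x512 bool, what is visible of it) and "rect" ([left, top, right, bottom] in pixels, round what is visible of it).
- mark_of(target, camera): "position" ([column, row] in pixels: a listed point, or the origin of a listed thing).
The state is a dict: "time_s": time; "joint_positions": joint angles; "joint_velocities": joint speeds; "joint_torque": joint torques, N m; "tool_pos": TCP position; "ee_rot": TCP orientation; "contact_force": force on the tool from outside, world axes, zero at the start; "wrist_torque": the same for the moment, N m; "gripper_width": opening from 0.0 (shut) to 1.0 (fully open); "grip_force": force on a finger pad.
Only numpy, scipy, OpenCV 4.12 (cv2) and the standard library are available. Lean on these libraries where they do the work, as an engineer would, in place of code of your own. Each camera call takes 0.05 s, during which the arm holds its last target. There are 200 camera calls.

## Task

Pick the finished brown farmhouse off the machine's sloping catch tray and set it down, without dropping it, on its base inside the half-open blue tilt-out bin. Then push the bin shut with the house in it, without slamming, until its front is fully home. Leave the other things on the board as they are.

Things in the scene. Friction and masses are not known exactly. Their poses are not given: they have to be found in the camera images.
- farmhouse: Brown resin farmhouse, 80 long (x) x 52 wide (y) x 68 high (z), 0.1 to 0.2 kg. Upright walls to 42 mm, then a 45 degree gable roof, ridge along x. Origin: centre of its underside. It stands on its base on the sloping tray: z square to the slope (leaning 0.45 rad to the low end), x up the slope. Grasp it across its 52 mm; the hood leaves room only for a tool square to the slope.
- machine: White machine (fixed) with an aluminium catch tray. Origin: on the board under the middle of the tray's low end; x level into the machine, z up. In mm: tray 190 wide (y), 135 up the slope, rising at 0.45 rad from z = 30 at x = 0; 12 mm lip at its low end and sides. A hood overhangs the tray from x = 74 at z = 134 to 180; the body (220 wide, 180 high) fills x 122 to 242.
- housing: Grey plastic housing of the tilt-out bin (fixed). Origin: on the board under the middle of its front; x points from the front into the housing, z up. 186 mm wide (y), 170 mm deep (x 0 to 170 mm), 171 mm high; its roof begins 60 mm behind the front. The bin's hinge line runs along y through (0, 0, 20 mm).
- bin (a joint): Angle of the blue bin about the hinge at the bottom of its front: 0 = shut (front upright, against the housing), positive = top of the front leans out to the housing's -x; stop at 0.85 rad, starts at 0.45 to 0.65. Stiff hinge: it stays where it is left; about 4 to 8 N at the top of its front moves it.
- bin_floor (a point): Centre of the bin's inner floor, moving with the bin. x runs along the floor from front to back, y along the hinge, z square to the floor, out of the mouth (it leans by the bin's angle). Inside: 140 mm in x (front wall at -70), 150 mm in y. The front wall is 4 mm thick and stands 126 mm above the floor, side walls 86 (the rear third 41), back wall 41.
- bin_edge (a point): Middle of the top edge of the bin's front, on its outer face, 130 mm from the hinge line; same axes as bin_floor. The front is 188 mm wide. Pushing here towards the housing shuts the bin.
- queen: Ebony chess queen, 38 mm across the foot, 94 mm high, standing on the rear of the housing's roof; origin: centre of its underside. Bystander.
- pine: Grey plastic pine tree on a 52 mm round base, 118 mm high; origin: centre of its underside. Stands between the machine and the bin, nearer the robot. Bystander.
- gauge: Silver aluminium measuring gauge lying flat, 150 x 50 x 10 mm; origin: under the middle of its beam. Bystander.
- jar: Amber jar, 64 mm across, 80 mm high; origin: centre of its underside. Bystander.
- scraper: Spatula lying flat, 180 mm long; origin: under its middle. Bystander.
- mug: Blue mug, 80 mm across, 90 mm high, handle at its +y; origin: centre of its underside. Bystander.
Not all that is in view belongs to the job. What is shaped like the farmhouse but pink or yellow is not meant.

How it is judged (in metres and radians):
On the way:
1. the farmhouse rests on its base inside the bin, released, while the bin is still open (more than 0.25 rad) (value of joint bin above 0.25 rad and x of farmhouse in the frame of bin_floor between -0.07 and 0.07 m and y of farmhouse in the frame of bin_floor between -0.075 and 0.075 m and z of farmhouse in the frame of bin_floor between -0.006 and 0.012 m and angle between the z axis of farmhouse and the z axis of bin_floor, either way round below 0.25 rad and contact force between the fingers and farmhouse below 0.1 N), for 0.2 s.
At the end, for the whole second after the job is handed in: The bin is shut (within 0.035 rad, about 4.5 mm at the top of its front) and the farmhouse rests inside it, on the bin's floor (underside within 12 mm of it), upright within 0.25 rad, at rest (value of joint bin below 0.035 rad and x of farmhouse in the frame of bin_floor between -0.07 and 0.07 m and y of farmhouse in the frame of bin_floor between -0.075 and 0.075 m and z of farmhouse in the frame of bin_floor between -0.006 and 0.012 m and angle between farmhouse's own z axis and vertical below 0.25 rad and linear speed of farmhouse below 0.02 m/s); the robot touches nothing.
It fails at once if the farmhouse is dropped (falls faster than 0.9 m/s out of the fingers, a fall of about 40 mm) (linear speed of farmhouse above 0.9 m/s and contact force between the fingers and farmhouse below 0.1 N).
It fails at once if the bin is slammed (swings shut faster than 3 rad/s) (velocity of joint bin below -3 rad/s).
It fails at once if a bystander is knocked over or moved more than 30 mm (angle between any of queen, pine, jar, mug's own z axis and vertical above 0.5 rad or distance of any of queen, pine, jar, mug, gauge, scraper from where it was at the start of the episode above 0.03 m).
It also fails if it takes over 61 s, if anything falls off the work surface, if the arm or the gripper's body presses on something with over 40 N, if the wrist force passes 120 N, or if a joint passes its speed limit or range.

## Working session

There is one attempt and no reset: what is moved stays moved. The work goes in short steps, Python scripts to look and compute and a tool call to move; the robot and the scene stay as the last step left them, time stands still between calls to the robot, and variables do not carry over. Pictures are saved under pics/ and viewed, at most 10 in all, crops included, and the job is handed in when it is done.

Besides the shell and the picture viewer there is one more tool, called after "Emit:" as name(argument=value, ...), one argument or row to a line, values as JSON. step_arm: Moves the arm, as the interface text tells. Its arguments: {"type":"object","properties":{"steps":{"type":"array","items":{"type":"array","items":{"type":"number"}}},"force":{"type":"number"}},"required":["steps"]}

```bash
mkdir -p pics
cat > h.py <<'E'
import numpy as np, cv2
from station import *
def cam(n):
    m=camera_model(n); R=cv2.Rodrigues(np.array(m["rvec"],float))[0]; t=np.array(m["tvec"],float).ravel()
    return m,R,t
def cloud(n,d):
    m,R,t=cam(n); v,u=np.mgrid[:384,:512]
    P=np.stack([(u-m["cx"])/m["fx"]*d,(v-m["cy"])/m["fy"]*d,d],-1)
    return (P-t)@R   # R^T(P-t)
def proj(n,p):
    m,R,t=cam(n); q=np.atleast_2d(p)@R.T+t
    return np.c_[q[:,0]/q[:,2]*m["fx"]+m["cx"],q[:,1]/q[:,2]*m["fy"]+m["cy"]]
E
python3 - <<'E'
from h import *
ims=[]
for n in("scene","top"):
    im,d=read_camera(n); ims.append(im); np.save(f"pics/{n}_d.npy",d); cv2.imwrite(f"pics/{n}_im.png",im)
    C=cloud(n,d)
    for t in("farmhouse","machine","housing","bin","queen","pine","jar","mug","gauge","scraper"):
        for r in silhouettes(t,n)[:3]:
            p=r["pixels"]&(d>0); 
            if p.sum()>5: print(n,t,round(r["score"],2),np.round(r["rect"]).astype(int).tolist(),"med",np.median(C[p],0).round().tolist(),"lo",np.percentile(C[p],2,axis=0).round().tolist(),"hi",np.percentile(C[p],98,axis=0).round().tolist(), im[p].mean(0).round())
    for t in("farmhouse","bin_floor","bin_edge","machine","housing"):
        print(n,t,[(round(r["score"],2),np.round(r["position"],1).tolist()) for r in mark_of(t,n)[:3]])
cv2.imwrite("pics/a.png",cv2.resize(np.vstack(ims),(0,0),fx=.78,fy=.78))
cv2.imwrite("pics/a.png",np.hstack([cv2.resize(i,(400,300)) for i in ims]))
E
```

```text
scene farmhouse 0.89 [279, 154, 300, 173] med [590.0, 237.0, 99.0] lo [545.0, 226.0, 53.0] hi [623.0, 272.0, 131.0] [38. 48. 68.]
scene farmhouse 0.89 [242, 146, 265, 167] med [442.0, 313.0, 47.0] lo [394.0, 276.0, 7.0] hi [488.0, 361.0, 59.0] [ 74. 147. 163.]
scene farmhouse 0.78 [259, 193, 276, 214] med [544.0, 57.0, 48.0] lo [512.0, 32.0, 5.0] hi [577.0, 114.0, 59.0] [128. 110. 162.]
scene machine 0.76 [276, 127, 345, 201] med [706.0, 195.0, 174.0] lo [558.0, 156.0, 10.0] hi [794.0, 367.0, 187.0] [158. 156. 157.]
scene housing 0.9 [223, 220, 300, 297] med [592.0, -237.0, 116.0] lo [463.0, -300.0, 6.0] hi [701.0, -113.0, 176.0] [110.  83.  71.]
scene queen 0.53 [285, 226, 297, 249] med [664.0, -209.0, 206.0] lo [649.0, -218.0, 173.0] hi [680.0, -192.0, 264.0] [23. 22. 23.]
scene pine 0.59 [218, 194, 235, 218] med [399.0, -5.0, 45.0] lo [373.0, -18.0, -0.0] hi [418.0, 69.0, 110.0] [92. 94. 90.]
scene jar 0.75 [280, 119, 296, 140] med [552.0, 501.0, 53.0] lo [519.0, 485.0, 0.0] hi [581.0, 605.0, 86.0] [133. 139. 147.]
scene mug 0.6 [246, 110, 266, 139] med [402.0, 486.0, 60.0] lo [36
[... 1838 characters left out ...]
o [454.0, -518.0, -6.0] hi [622.0, -455.0, 23.0] [90. 92. 95.]
top mug 0.97 [122, 208, 149, 238] med [399.0, 527.0, 37.0] lo [353.0, 474.0, -1.0] hi [435.0, 551.0, 95.0] [55. 44. 30.]
top gauge 0.77 [373, 212, 390, 244] med [336.0, -482.0, 7.0] lo [292.0, -503.0, -5.0] hi [416.0, -458.0, 17.0] [114. 114. 112.]
top scraper 0.68 [374, 164, 392, 207] med [568.0, -482.0, 4.0] lo [454.0, -517.0, -5.0] hi [622.0, -458.0, 23.0] [89. 92. 95.]
top farmhouse [(0.95, [176.8, 212.4]), (0.76, [242.7, 193.0]), (0.66, [199.3, 170.3])]
top bin_floor [(0.85, [314.0, 174.2]), (0.39, [263.7, 220.1])]
top bin_edge [(0.72, [323.7, 205.5])]
top machine [(0.79, [197.8, 182.7])]
top housing [(0.88, [315.6, 187.2])]
```

View pics/a.png

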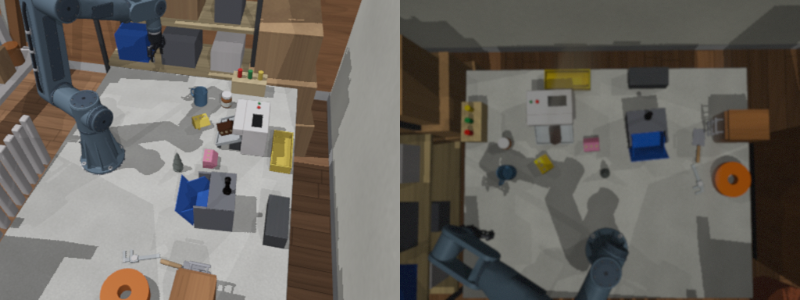

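The scene shows three houses: pink at (267,203), yellow at (253,156) and brown at (290,163) in the scene picture. Only the brown one stands on the machine's tray, so that is the one meant. I'll confirm it in an enlarged crop and fit the machine and housing frames.

Run:
```python
from h import *
a=cv2.imread("pics/scene_im.png")[120:215,225:345]; b=cv2.imread("pics/top_im.png")[110:225,150:270]
read_camera("wrist"); w,_=read_camera("wrist")
cv2.imwrite("pics/b.png",np.hstack([cv2.resize(a,(380,300),interpolation=2),cv2.resize(b,(313,300),interpolation=2)]))
for n in("top","scene"):
    d=np.load(f"pics/{n}_d.npy"); C=cloud(n,d)
    for nm,box,zr in(("machine",(540,830,140,390),(172,192)),("housing roof",(500,760,-320,-90),(162,180)),):
        m=(C[...,0]>box[0])&(C[...,0]<box[1])&(C[...,1]>box[2])&(C[...,1]<box[3])&(C[...,2]>zr[0])&(C[...,2]<zr[1])&(d>0)
        p=C[m]; print(n,nm,len(p),cv2.minAreaRect(p[:,:2].astype(np.float32)),np.median(p[:,2]), cv2.boxPoints(cv2.minAreaRect(p[:,:2].astype(np.float32))).round().tolist())
m,R,t=cam("wrist"); print("wrist cam pos",(-R.T@t).round(),"fwd",R[2].round(2),m["fx"],get_obs()["tool_pos"],get_obs()["ee_rot"],get_obs()["time_s"])
# triangulate marks
def ray(n,uv):
    m,R,t=cam(n); dd=R.T@np.array([(uv[0]-m["cx"])/m["fx"],(uv[1]-m["cy"])/m["fy"],1]); return -R.T@t,dd/np.linalg.norm(dd)
def tri(u,v):
    A=np.zeros((3,3));b=np.zeros(3)
    for n,x in(("scene",u),("top",v)):
        c,dd=ray(n,x);M=np.eye(3)-np.outer(dd,dd);A+=M;b+=M@c
    return np.linalg.solve(A,b).round(1)
for k,u,v in(("farm",(294.6,166.4),(199.3,170.3)),("floor",(264.4,258.9),(314,174.2)),("edge",(225.1,243.6),(323.7,205.5)),("machine",(281.3,174.1),(197.8,182.7)),("housing",(252.2,266.6),(315.6,187.2))): print(k,tri(u,v))
```

```text
top machine 2579 ((712.8472290039062, 271.240478515625), (168.97862243652344, 220.57696533203125), 1.636049747467041) 180.5871170791701 [[625.0, 379.0], [632.0, 159.0], [800.0, 163.0], [794.0, 384.0]]
top housing roof 1440 ((617.609619140625, -198.0491943359375), (164.10984802246094, 186.9243927001953), 5.711982727050781) 170.95130482753615 [[527.0, -113.0], [545.0, -299.0], [709.0, -283.0], [690.0, -97.0]]
scene machine 1753 ((712.8533325195312, 266.17730712890625), (167.93698120117188, 229.47671508789062), 1.9251012802124023) 181.61456993077684 [[625.0, 378.0], [633.0, 149.0], [801.0, 154.0], [793.0, 384.0]]
scene housing roof 1594 ((617.7034301757812, -200.26425170898438), (163.12303161621094, 193.0526580810547), 5.221433639526367) 172.0755728781187 [[528.0, -112.0], [545.0, -304.0], [708.0, -289.0], [690.0, -97.0]]
wrist cam pos [ 79. 574. 375.] fwd [ 0.28 -0.07 -0.96] 299.68540907409476 [149.33755357 555.27533255 231.29293969] [-4.11568170e-01 -3.11449588e+00  5.47842685e-05] 1.7
farm [607.1 257.9  60.7]
floor [ 581.2 -201.2   64.2]
edge [ 454.8 -225.9  152.5]
machine [557.5 274.3 -10.4]
housing [ 536.2 -211.4   16.4]
```

View pics/b.png

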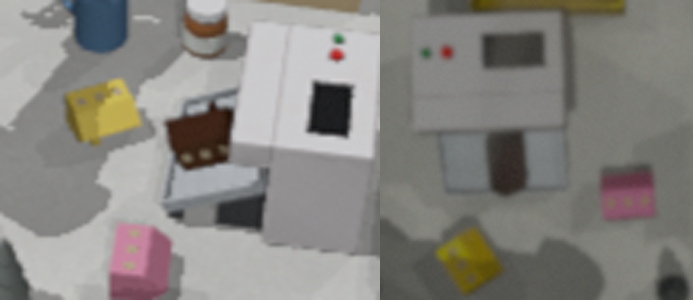

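The crop confirms it: the brown house is on the tray at top picture ≈(199,172), partly under the hood. The pink and yellow ones stand on the board. Next I work out the viewing pose.

```bash
cat >> h.py <<'E'
from scipy.spatial.transform import Rotation as Ro
def toolR(yaw,tilt):  # tool y = local y, tool z = (sin tilt,0,-cos tilt) in local
    z=np.array([np.sin(tilt),0,-np.cos(tilt)]);y=np.array([0,1.,0])
    return Ro.from_euler("z",yaw)*Ro.from_matrix(np.c_[np.cross(y,z),y,z])
def delta(Rt,p):
    o=get_obs(); R0=Ro.from_rotvec(o["ee_rot"])
    print("turn",(Rt*R0.inv()).as_rotvec().round(4),"shift m",((np.array(p)-o["tool_pos"])/1000).round(4))
E
python3 -c "
from h import *
delta(toolR(.03,.45),(515,255,235))"
```

```text
turn [-0.0524 -0.4486  0.2878] shift m [ 0.3657 -0.3003  0.0037]
```

Emit:
step_arm(
  steps=[
    [-0.052,-0.449,0.288,0.366,-0.3,0.004,0.085],
    [-0.052,-0.449,0.288,0.366,-0.3,0.004,0.085],
    [-0.052,-0.449,0.288,0.366,-0.3,0.004,0.085],
    [-0.052,-0.449,0.288,0.366,-0.3,0.004,0.085],
    [-0.052,-0.449,0.288,0.366,-0.3,0.004,0.085],
    [-0.052,-0.449,0.288,0.366,-0.3,0.004,0.085],
    [-0.052,-0.449,0.288,0.366,-0.3,0.004,0.085],
    [-0.052,-0.449,0.288,0.366,-0.3,0.004,0.085],
    [-0.052,-0.449,0.288,0.366,-0.3,0.004,0.085],
    [-0.052,-0.449,0.288,0.366,-0.3,0.004,0.085],
    [-0.052,-0.449,0.288,0.366,-0.3,0.004,0.085],
    [-0.052,-0.449,0.288,0.366,-0.3,0.004,0.085],
  ],
)

```text
time_s: 2.7
tool_pos: [519.0, 251.7, 236.3]
ee_rot: [-0.036, 2.688, 0.008]
contact_force: [0.5, 0.2, -1.0]
gripper_width: 0.995
grip_force: 0.0
```

Emit:
step_arm(
  steps=[
    [0,0,0,0,0,0,0.085],
    [0,0,0,0,0,0,0.085],
    [0,0,0,0,0,0,0.085],
    [0,0,0,0,0,0,0.085],
  ],
)

```text
time_s: 3.03
tool_pos: [514.3, 256.3, 235.1]
ee_rot: [-0.043, 2.691, 0.011]
contact_force: [-0.9, 0.1, -0.2]
gripper_width: 0.997
grip_force: 0.0
```

```bash
cat > look.py <<'E'
from h import *
import sys
tag=sys.argv[1]
m,R,t=cam("wrist"); o=get_obs(); im,d=read_camera("wrist"); cv2.imwrite(f"pics/{tag}.png",im); C=cloud("wrist",d); np.save(f"pics/{tag}_C.npy",C)
print(o["tool_pos"].round(1),o["ee_rot"],o["time_s"],"cam",(-R.T@t).round())
M=np.zeros((384,512),np.uint8)
for t in sys.argv[2:]:
    for r in silhouettes(t,"wrist")[:3]:
        p=r["pixels"]&(d>0)
        if p.sum()<20: continue
        np.save(f"pics/{tag}_{t}.npy",p) if not M.any() else 0
        M=M|p
        print(t,round(r["score"],2),np.round(r["rect"]).tolist(),"med",np.median(C[p],0).round(),"lo",np.percentile(C[p],1,axis=0).round(),"hi",np.percentile(C[p],99,axis=0).round(),im[p].mean(0).round())
    for r in mark_of(t,"wrist")[:2]: print("mark",t,round(r["score"],2),np.round(r["position"],1))
E
python3 look.py w1 farmhouse
```

```text
[514.3 256.3 235.1] [-0.04293911  2.69145467  0.01051846] 3.0333 cam [387. 252. 333.]
farmhouse 0.86 [232.0, 133.0, 280.0, 224.0] med [576. 255. 105.] lo [541. 229.  50.] hi [620. 282. 132.] [10. 18. 33.]
farmhouse 0.8 [286.0, 0.0, 392.0, 69.0] med [454. 323.  52.] lo [434. 281.   2.] hi [493. 365.  55.] [ 11. 145. 165.]
farmhouse 0.58 [26.0, 61.0, 145.0, 136.0] med [527.  83.  52.] lo [507.  34.   2.] hi [577. 117.  55.] [107.  86. 150.]
mark farmhouse 0.75 [78.7 72.6]
mark farmhouse 0.61 [257.8 168.6]
```

View pics/w1.png

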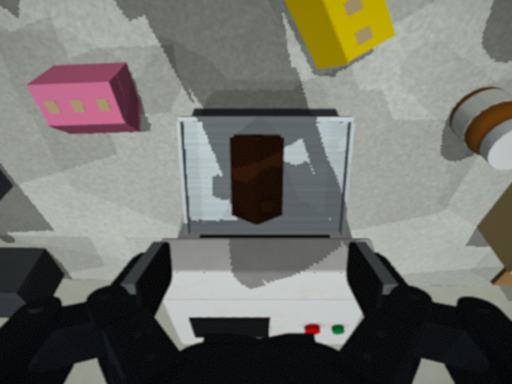

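The wrist view shows the whole brown house on the tray at (257,178), with the hood's front edge at row 238. I fit the slope frame from the depth.

```bash
cat > fit.py <<'E'
from h import *
C=np.load("pics/w1_C.npy"); h=np.load("pics/w1_farmhouse.npy"); v,u=np.mgrid[:384,:512]
tr=(u>190)&(u<345)&(v>122)&(v<228)&~cv2.dilate(h.astype(np.uint8),np.ones((9,9))).astype(bool)
P=C[tr]; 
for _ in range(4):
    c=P.mean(0); n=np.linalg.svd(P-c,full_matrices=False)[2][2]; n*=np.sign(n[2]); P=P[abs((P-c)@n)<3]
print("plane n",n.round(3),"tilt",np.arccos(n[2]).round(3),"yaw",np.arctan2(-n[1],-n[0]).round(3),"at x=555,y=267 z=",(c[2]-(n[0]*(555-c[0])+n[1]*(267-c[1]))/n[2]).round(1),len(P))
er=cv2.erode(h.astype(np.uint8),np.ones((3,3))).astype(bool)
for yaw in(.03,):
    ex=np.array([np.cos(yaw),np.sin(yaw),0]); ey=np.array([-np.sin(yaw),np.cos(yaw),0]); N=-np.cross(ey,ex*0+0) if 0 else None
    ez=np.array([-np.sin(.45)*ex[0],-np.sin(.45)*ex[1],np.cos(.45)]); es=np.cross(ey,ez)
    O=np.array([555,267,30.])
    print("tray n median",np.median((P-O)@ez).round(1))
    Q=np.c_[(C[h]-O)@es,(C[h]-O)@ey,(C[h]-O)@ez]
    print("s,y,n pct",np.percentile(Q,[1,5,50,95,99],axis=0).round(1).tolist())
    T=Q[Q[:,2]>30]; print(len(T),cv2.minAreaRect(T[:,:2].astype(np.float32)),"s",T[:,0].min(),T[:,0].max())
    rid=T[T[:,2]>np.percentile(T[:,2],90)]; print("ridge y,n",np.median(rid,0).round(1),"slope",np.polyfit(rid[:,0],rid[:,1],1))
    w=[T[(T[:,2]>a)&(T[:,2]<a+6)] for a in range(40,66,6)]
    for q in w: print([round(float(x),1) for x in(q[:,2].mean(),q[:,1].min(),q[:,1].max())] if len(q) else 0)
E
python3 fit.py
```

```text
plane n [-0.423 -0.012  0.906] tilt 0.437 yaw 0.029 at x=555,y=267 z= 32.2 4579
tray n median 1.0
s,y,n pct [[15.0, -38.9, 12.6], [16.1, -36.4, 44.2], [51.2, -12.3, 58.5], [92.6, 11.5, 70.0], [96.5, 14.0, 71.2]]
4292 ((56.156856536865234, -12.272216796875), (83.60606384277344, 54.586917877197266), 0.1735766977071762) s 14.377647929396892 97.97892534131233
ridge y,n [ 66.3 -11.4  70.1] slope [  0.07730577 -14.57375706]
[44.7, -39.7, 15.1]
[49.0, -38.6, 13.9]
[55.0, -32.9, 8.2]
[61.1, -26.8, 2.6]
[67.4, -21.5, 2.4]
```

```bash
cat >> h.py <<'E'
def frame(O,yaw,th):
    ex=np.array([np.cos(yaw),np.sin(yaw),0]); ey=np.array([-np.sin(yaw),np.cos(yaw),0]); ez=-np.sin(th)*ex+np.array([0,0,np.cos(th)])
    es=np.cross(ey,ez); return lambda s,y,n: np.array(O)+s*es+y*ey+n*ez
E
python3 -c "
from h import *
f=frame((555,267,30.),.03,.45)
for n in (110,8): print(f(56,-12.3,n)); delta(toolR(.03,.45),f(56,-12.3,n))
"
```

```text
[557.94661325 254.78288785 153.40725117]
turn [-0.0005  0.0004 -0.0023] shift m [ 0.0434 -0.0016 -0.0819]
[602.2931343  256.11368274  61.56164673]
turn [-0.0005  0.0004 -0.0023] shift m [ 0.0878 -0.0003 -0.1737]
```

Emit:
step_arm(
  steps=[
    [0,0,-0.002,0.015,0,-0.027,0.085],
    [0,0,-0.002,0.03,-0.001,-0.055,0.085],
    [0,0,-0.002,0.043,-0.0015,-0.082,0.085],
    [0,0,-0.002,0.053,-0.001,-0.102,0.085],
    [0,0,-0.002,0.062,-0.001,-0.121,0.085],
    [0,0,-0.002,0.07,-0.001,-0.138,0.085],
    [0,0,-0.002,0.077,0,-0.152,0.085],
    [0,0,-0.002,0.083,0,-0.164,0.085],
    [0,0,-0.002,0.088,0,-0.174,0.085],
    [0,0,-0.002,0.088,0,-0.174,0.085],
    [0,0,-0.002,0.088,0,-0.174,0.085],
  ],
)

```text
time_s: 4.1
tool_pos: [602.6, 255.8, 60.6]
ee_rot: [-0.039, 2.692, 0.009]
contact_force: [0.6, -0.1, -0.3]
gripper_width: 0.993
grip_force: 0.0
```

Emit:
step_arm(
  steps=[
    [0,0,0,0,0,0,0.04],
    [0,0,0,0,0,0,0.04],
    [0,0,0,0,0,0,0.04],
    [0,0,0,0,0,0,0.04],
    [0,0,0,0,0,0,0.04],
    [0,0,0,0,0,0,0.04],
    [0,0,0,0,0,0,0.04],
    [0,0,0,0,0,0,0.04],
  ],
  force=40,
)

```text
time_s: 4.77
tool_pos: [603.6, 255.7, 62.6]
ee_rot: [-0.038, 2.689, 0.01]
contact_force: [-5.3, 1.2, 6.4]
gripper_width: 0.602
grip_force: 42.5
```

Emit:
step_arm(
  steps=[
    [0,0,0,-0.003,0,0.006,0.04],
    [0,0,0,-0.009,0,0.018,0.04],
    [0,0,0,-0.017,-0.0005,0.036,0.04],
    [0,0,0,-0.028,-0.001,0.058,0.04],
    [0,0,0,-0.04,-0.001,0.082,0.04],
    [0,0,0,-0.052,-0.0015,0.108,0.04],
    [0,0,0,-0.065,-0.002,0.135,0.04],
    [0,0,0,-0.078,-0.002,0.162,0.04],
    [0,0,0,-0.09,-0.002,0.185,0.04],
    [0,0,0,-0.09,-0.002,0.185,0.04],
    [0,0,0,-0.09,-0.002,0.185,0.04],
  ],
)

```text
time_s: 5.68
tool_pos: [513.5, 253.6, 248.1]
ee_rot: [-0.038, 2.688, 0.011]
contact_force: [0.6, -0.7, -2.0]
gripper_width: 0.6
grip_force: 42.4
```

```bash
python3 look.py w2 farmhouse; python3 -c "
from h import *
f=frame((534.5,-206,20),.097,.55)
p=f(74,0,4); print('floor',p); delta(toolR(.097,.55),f(50,0,230))
print('edge',f(0,0,130))"
```

```text
[513.5 253.6 248.1] [-0.03824945  2.68760162  0.01098801] 5.6833 cam [385. 249. 345.]
farmhouse 0.98 [291.0, 0.0, 388.0, 61.0] med [454. 323.  50.] lo [435. 283.  27.] hi [490. 365.  53.] [ 14. 195. 217.]
farmhouse 0.69 [38.0, 57.0, 150.0, 129.0] med [526.  82.  50.] lo [506.  34.   2.] hi [574. 116.  53.] [147. 118. 196.]
farmhouse 0.68 [188.0, 163.0, 330.0, 340.0] med [470. 251. 282.] lo [449. 225. 224.] hi [511. 278. 301.] [13. 26. 45.]
mark farmhouse 0.98 [89.1 67.6]
mark farmhouse 0.79 [261.6 234.9]
floor [ 595.20933465 -200.09265551   62.08895303]
turn [ 0.0068 -0.1024  0.069 ] shift m [-0.0554 -0.4663 -0.002 ]
edge [ 466.87007734 -212.5807549   130.82818787]
```

View pics/w2.png

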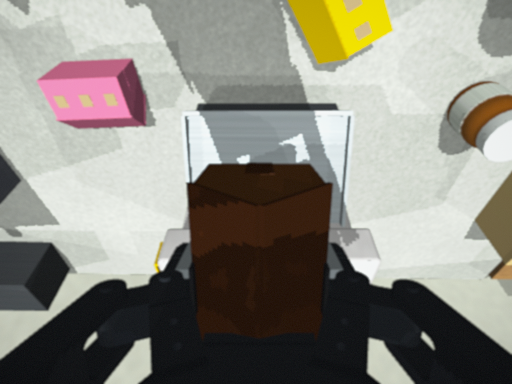

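The house is held, hanging at (260,250) in the wrist view, and the tray is empty. I go beside the bin and measure it with the house off to the right.

Emit:
step_arm(
  steps=[
    [0.001,-0.01,0.007,0,-0.025,0.003,0.04],
    [0.002,-0.02,0.014,-0.002,-0.055,0.006,0.04],
    [0.003,-0.035,0.025,-0.004,-0.09,0.01,0.04],
    [0.004,-0.05,0.035,-0.006,-0.125,0.014,0.04],
    [0.005,-0.065,0.045,-0.008,-0.16,0.018,0.04],
    [0.006,-0.08,0.055,-0.01,-0.195,0.02,0.04],
    [0.007,-0.09,0.06,-0.012,-0.23,0.02,0.04],
    [0.007,-0.102,0.069,-0.014,-0.265,0.02,0.04],
    [0.007,-0.102,0.069,-0.014,-0.3,0.02,0.04],
    [0.007,-0.102,0.069,-0.014,-0.325,0.02,0.04],
    [0.007,-0.102,0.069,-0.014,-0.34,0.02,0.04],
    [0.007,-0.102,0.069,-0.014,-0.34,0.02,0.04],
  ],
)

```text
time_s: 6.83
tool_pos: [498.8, -90.3, 264.5]
ee_rot: [-0.118, 2.589, 0.036]
contact_force: [-0.5, -0.9, -1.1]
gripper_width: 0.603
grip_force: 42.8
```

Emit:
step_arm(
  steps=[
    [0,0,0,0,0,0,0.04],
    [0,0,0,0,0,0,0.04],
  ],
)

```text
time_s: 7.0
tool_pos: [498.9, -86.1, 264.8]
ee_rot: [-0.125, 2.589, 0.039]
contact_force: [-1.2, 0.9, -1.6]
gripper_width: 0.602
grip_force: 42.8
```

```bash
python3 look.py w3 bin housing bin_floor bin_edge
```

```text
[498.9 -86.1 264.8] [-0.12478111  2.58865259  0.03945525] 7.0 cam [ 363. -100.  349.]
bin 0.65 [0.0, 34.0, 231.0, 202.0] med [ 557. -230.   84.] lo [ 455. -288.   28.] hi [ 647. -127.  141.] [179.  91.  26.]Traceback (most recent call last):
  File "look.py", line 14, in <module>
    for r in mark_of(t,"wrist")[:2]: print("mark",t,round(r["score"],2),np.round(r["position"],1))
             ~~~~~~~^^^^^^^^^^^
ValueError: it knows: bin_edge, bin_floor, farmhouse, gauge, housing, jar, machine, mug, pine, queen, scraper
```

View pics/w3.png

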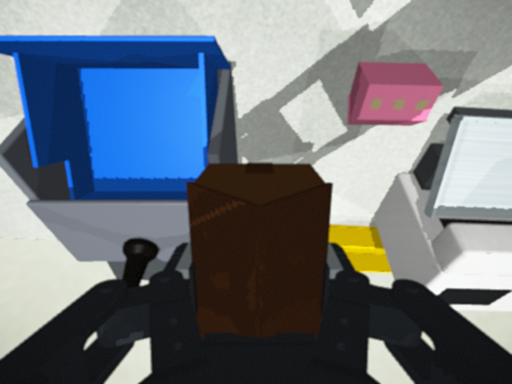

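The wrist view shows the open bin, floor at about (85–205, 68–178), front top edge at row 37, and housing roof edge at row 200. I fit the floor plane, front wall and roof.

```bash
cat > fitbin.py <<'E'
from h import *
C=np.load("pics/w3_C.npy")
def plane(P):
    for _ in range(5):
        c=np.median(P,0) if _==0 else P.mean(0); n=np.linalg.svd(P-P.mean(0),full_matrices=False)[2][2]; c=P.mean(0); P=P[abs((P-c)@n)<2.5]
    return c,n*np.sign(n[2]),len(P)
c,n,k=plane(C[78:168,95:185].reshape(-1,3)); print("floor c",c.round(1),"tilt",np.arccos(n[2]).round(3),"yaw",np.arctan2(-n[1],-n[0]).round(3),k)
r=C[205:225,70:170].reshape(-1,3); cr,nr,k=plane(r); print("roof",cr.round(1),nr.round(3),k)
front=C[200:235,40:185].reshape(-1,3); front=front[abs(front[:,2]-171)<6]
for yaw in(.09,.1):
  ex=np.array([np.cos(yaw),np.sin(yaw),0]);ey=np.array([-np.sin(yaw),np.cos(yaw),0]);O=np.array([534.5,-206,0])
  print("yaw",yaw,"roof x,y pct",np.percentile((front-O)@ex,[1,99]).round(1),np.percentile((front-O)@ey,[1,99]).round(1))
  th=np.arccos(n[2]); 
  print("hinge-frame floor plane offset (expect 4):",((c-O-[0,0,20])@(-np.sin(th)*ex+[0,0,np.cos(th)])).round(1))
  # front edge top
  E=C[36:41,20:210].reshape(-1,3); E=E[(E[:,2]>100)&(E[:,2]<150)]; print("edge med",np.median(E,0).round(1),"hx,hy",((np.median(E,0)-O)@ex).round(1),"line slope dx/dy",np.polyfit(E[:,1],E[:,0],1)[0].round(3))
B=C[25:205,0:235].reshape(-1,3); th=np.arccos(n[2]);yaw=.097
ex=np.array([np.cos(yaw),np.sin(yaw),0]);ey=np.array([-np.sin(yaw),np.cos(yaw),0]);ez=-np.sin(th)*ex+np.array([0,0,np.cos(th)]);es=np.cross(ey,ez)
Q=np.c_[(B-c)@es,(B-c)@ey,(B-c)@ez]+0; 
F=Q[abs(Q[:,2])<3]; print("floor s,y",np.percentile(F[:,:2],[1,3,97,99],axis=0).round(1).tolist())
W=Q[(Q[:,2]>20)&(Q[:,2]<120)&(Q[:,0]<-20)&(abs(Q[:,1])<55)]; print("front wall s",np.percentile(W[:,0],[5,50,95]).round(1),"top n",Q[(Q[:,0]<-30)&(abs(Q[:,1])<60)][:,2].max().round(1))
sd=Q[(Q[:,2]>30)&(Q[:,2]<84)&(Q[:,0]>-40)&(Q[:,0]<20)]; print("sides y",np.histogram(sd[:,1],bins=np.arange(-120,121,10)))
E
python3 fitbin.py
```

```text
floor c [ 582.  -220.2   60.3] tilt 0.603 yaw 0.179 1799
roof [ 608.4 -213.   172.8] [0.037 0.004 0.999] 564
yaw 0.09 roof x,y pct [ 55.4 107.1] [-90.9  50. ]
hinge-frame floor plane offset (expect 4): 7.0
edge med [ 457.8 -191.7  130.3] hx,hy -75.1 line slope dx/dy -0.098
yaw 0.1 roof x,y pct [ 55.3 106.8] [-91.8  49.3]
hinge-frame floor plane offset (expect 4): 7.2
edge med [ 457.8 -191.7  130.3] hx,hy -74.9 line slope dx/dy -0.098
floor s,y [[-102.4, -101.4], [-101.2, -59.2], [76.0, 72.9], [80.1, 95.7]]
front wall s [-58.8 -58.4 -58. ] top n 128.6
sides y (array([   0,    0,    0,    0,   50,  128, 2397,    0,    0,    0,    0,
          0,    0,    0,    0,    0,    0,    0,    0,    0,    0,  477,
        559,    0]), array([-120, -110, -100,  -90,  -80,  -70,  -60,  -50,  -40,  -30,  -20,
        -10,    0,   10,   20,   30,   40,   50,   60,   70,   80,   90,
        100,  110,  120]))
```

```bash
cat > fit2.py <<'E'
from h import *
from scipy.optimize import least_squares
C=np.load("pics/w3_C.npy")
Fl=C[85:165:2,100:180:2].reshape(-1,3); W=C[46:62:2,70:180:2].reshape(-1,3); E=C[38:41,20:200:4].reshape(-1,3)
print("sample floor col140",C[75:175:10,140].round(0).tolist(),"wall",C[36:72:4,140].round(0).tolist())
def axes(yaw,th):
    ex=np.array([np.cos(yaw),np.sin(yaw),0]);ey=np.array([-np.sin(yaw),np.cos(yaw),0]);ez=-np.sin(th)*ex+np.array([0,0,np.cos(th)]);return ex,ey,ez,np.cross(ey,ez)
def res(p):
    O=np.array([534.5,-206,20])+[p[0]*np.cos(p[2]),p[0]*np.sin(p[2]),p[3]]; ex,ey,ez,es=axes(p[2],p[1])
    return np.r_[(Fl-O)@ez-4,(W-O)@es-4,p[3]*10]
r=least_squares(res,[0,.55,.097,0],loss="soft_l1",f_scale=2); q=res(r.x)
print("dx,theta,yaw,dz",r.x.round(3),"floor rms/med",np.median(abs(q[:len(Fl)])),"wall",np.median(abs(q[len(Fl):])))
E
python3 fit2.py
```

```text
sample floor col140 [[538.0, -215.0, 32.0], [547.0, -215.0, 37.0], [556.0, -215.0, 43.0], [566.0, -215.0, 49.0], [575.0, -215.0, 55.0], [584.0, -216.0, 62.0], [592.0, -215.0, 69.0], [602.0, -216.0, 75.0], [613.0, -216.0, 81.0], [623.0, -216.0, 88.0]] wall [[455.0, -173.0, 130.0], [457.0, -173.0, 132.0], [463.0, -177.0, 124.0], [471.0, -181.0, 112.0], [480.0, -186.0, 100.0], [491.0, -192.0, 85.0], [502.0, -198.0, 69.0], [516.0, -206.0, 50.0], [531.0, -214.0, 30.0]]
dx,theta,yaw,dz [-3.905  0.596  0.096  1.617] floor rms/med 0.5209756161982153 wall 0.09240828157993297
```

```bash
cat >> h.py <<'E'
fb=frame((530.6,-206,21.6),.096,.596)
bin_=lambda x,y,n: fb(74+x,y,4+n)
RB=toolR(.096,.596)
E
python3 -c "
from h import *
for n in (190,140,12,8): print(n,bin_(-16,0,n).round(1)); delta(RB,bin_(-16,0,n))"
```

```text
190 [ 470.  -211.8  214.7]
turn [ 0.0024 -0.0444 -0.003 ] shift m [-0.0292 -0.1263 -0.0508]
140 [ 497.9 -209.1  173.3]
turn [ 0.0024 -0.0444 -0.003 ] shift m [-0.0013 -0.1237 -0.0922]
12 [ 569.4 -202.3   67.4]
turn [ 0.0024 -0.0444 -0.003 ] shift m [ 0.0703 -0.1168 -0.1981]
8 [ 571.7 -202.    64.1]
turn [ 0.0024 -0.0444 -0.003 ] shift m [ 0.0725 -0.1166 -0.2015]
```

Emit:
step_arm(
  steps=[
    [0,-0.01,0,-0.006,-0.025,0,0.04],
    [0.001,-0.02,-0.001,-0.013,-0.055,0,0.04],
    [0.002,-0.035,-0.002,-0.02,-0.085,0,0.04],
    [0.002,-0.044,-0.003,-0.025,-0.11,-0.01,0.04],
    [0.002,-0.044,-0.003,-0.029,-0.126,-0.03,0.04],
    [0.002,-0.044,-0.003,-0.029,-0.126,-0.051,0.04],
    [0.002,-0.044,-0.003,-0.029,-0.126,-0.051,0.04],
    [0.002,-0.044,-0.003,-0.015,-0.125,-0.072,0.04],
    [0.002,-0.044,-0.003,0,-0.1235,-0.094,0.04],
    [0.002,-0.044,-0.003,0.014,-0.122,-0.115,0.04],
    [0.002,-0.044,-0.003,0.014,-0.122,-0.115,0.04],
  ],
)

```text
time_s: 8.02
tool_pos: [513.7, -205.2, 148.0]
ee_rot: [-0.123, 2.546, 0.044]
contact_force: [0.2, 0.3, -2.4]
gripper_width: 0.601
grip_force: 43.1
```

```bash
python3 look.py w4 farmhouse; python3 -c "
from h import *
for n in (60,30,12,8): print(n,bin_(-16,0,n).round(1)); delta(RB,bin_(-16,0,n))"
```

```text
[ 513.7 -205.2  148. ] [-0.12319247  2.54592551  0.04356481] 8.0167 cam [ 374. -220.  226.]
farmhouse 0.74 [487.0, 126.0, 512.0, 186.0] med [557.  35.  21.] lo [532.  33.   3.] hi [578.  37.  45.] [ 77.  61. 108.]
farmhouse 0.58 [188.0, 163.0, 331.0, 337.0] med [ 468. -212.  178.] lo [ 445. -236.  124.] hi [ 505. -184.  200.] [14. 24. 42.]
farmhouse 0.35 [28.0, 120.0, 465.0, 288.0] med [ 527. -229.  103.] lo [ 451. -303.   39.] hi [ 619. -128.  146.] [147.  73.  22.]
mark farmhouse 0.71 [261.5 233.9]
mark farmhouse 0.51 [250.4 103.9]
60 [ 542.6 -204.8  107.1]
turn [ 0.0014  0.0014 -0.0007] shift m [ 0.0287  0.003  -0.0453]
30 [ 559.4 -203.2   82.3]
turn [ 0.0014  0.0014 -0.0007] shift m [ 0.0454  0.0046 -0.0701]
12 [ 569.4 -202.3   67.4]
turn [ 0.0014  0.0014 -0.0007] shift m [ 0.0555  0.0056 -0.085 ]
8 [ 571.7 -202.    64.1]
turn [ 0.0014  0.0014 -0.0007] shift m [ 0.0577  0.0058 -0.0884]
```

View pics/w4.png

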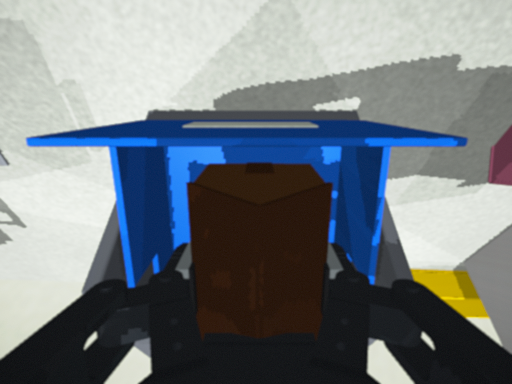

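The house is over the bin, between the side walls (columns 115 and 388) and centred at 260 against the bin's 250. So I shift 3 mm towards −y while descending.

Emit:
step_arm(
  steps=[
    [0.001,0.001,0,0.009,-0.001,-0.014,0.04],
    [0.001,0.001,0,0.018,-0.001,-0.028,0.04],
    [0.001,0.001,0,0.0285,0,-0.045,0.04],
    [0.001,0.001,0,0.038,0.001,-0.059,0.04],
    [0.001,0.001,0,0.045,0.0015,-0.07,0.04],
    [0.001,0.001,0,0.0505,0.002,-0.0775,0.04],
    [0.001,0.001,0,0.0545,0.0025,-0.084,0.04],
    [0.001,0.001,0,0.0545,0.0025,-0.084,0.04],
  ],
)

```text
time_s: 8.83
tool_pos: [568.6, -206.4, 68.2]
ee_rot: [-0.121, 2.542, 0.036]
contact_force: [-0.7, -0.5, -2.3]
gripper_width: 0.602
grip_force: 43.2
```

Emit:
step_arm(
  steps=[
    [0,0,0,0.0011,0,-0.0017,0.04],
    [0,0,0,0.0022,0,-0.0033,0.04],
    [0,0,0,0.0022,0,-0.0033,0.04],
  ],
)

```text
time_s: 9.08
tool_pos: [570.3, -206.6, 64.8]
ee_rot: [-0.12, 2.543, 0.036]
contact_force: [0.3, 0.2, -1.1]
gripper_width: 0.602
grip_force: 43.2
```

Emit:
step_arm(
  steps=[
    [0,0,0,0.0006,0,-0.0008,0.04],
    [0,0,0,0.0011,0,-0.0017,0.04],
    [0,0,0,0.0011,0,-0.0017,0.04],
  ],
)

```text
time_s: 9.33
tool_pos: [571.4, -206.5, 62.8]
ee_rot: [-0.12, 2.543, 0.036]
contact_force: [-1.7, 0.6, 2.6]
gripper_width: 0.604
grip_force: 43.9
```

Contact felt (z force went from −2 to +2.6 N), so I release.

Emit:
step_arm(
  steps=[
    [0,0,0,0.0003,0,-0.0004,0.05],
    [0,0,0,0.0003,0,-0.0004,0.055],
    [0,0,0,0.0003,0,-0.0004,0.062],
    [0,0,0,0.0003,0,-0.0004,0.07],
    [0,0,0,0.0003,0,-0.0004,0.07],
    [0,0,0,0.0003,0,-0.0004,0.07],
    [0,0,0,0.0003,0,-0.0004,0.07],
    [0,0,0,0.0003,0,-0.0004,0.07],
  ],
)

```text
time_s: 10.0
tool_pos: [571.5, -206.2, 61.9]
ee_rot: [-0.12, 2.544, 0.037]
contact_force: [0.5, -0.0, -1.0]
gripper_width: 0.822
grip_force: 0.0
```

Retreat along the bin's normal.

Emit:
step_arm(
  steps=[
    [0,0,0,-0.003,0,0.004,0.07],
    [0,0,0,-0.009,-0.001,0.013,0.07],
    [0,0,0,-0.018,-0.002,0.027,0.07],
    [0,0,0,-0.031,-0.003,0.046,0.07],
    [0,0,0,-0.045,-0.004,0.067,0.07],
    [0,0,0,-0.06,-0.006,0.089,0.07],
    [0,0,0,-0.075,-0.007,0.111,0.07],
    [0,0,0,-0.09,-0.009,0.133,0.07],
    [0,0,0,-0.105,-0.01,0.155,0.07],
    [0,0,0,-0.12,-0.012,0.18,0.07],
    [0,0,0,-0.13,-0.012,0.2,0.07],
    [0,0,0,-0.13,-0.012,0.2,0.07],
  ],
)

```text
time_s: 11.0
tool_pos: [441.4, -220.2, 266.8]
ee_rot: [-0.121, 2.54, 0.027]
contact_force: [0.6, -1.1, 0.5]
gripper_width: 0.819
grip_force: 0.0
```

```bash
python3 look.py w5 farmhouse; python3 -c "
from h import *
C=np.load('pics/w5_C.npy'); import os
e=cv2.imread('pics/w5.png'); print(get_obs()['tool_pos'])"
```

```text
[ 441.4 -220.2  266.8] [-0.12084749  2.54009398  0.02674363] 11.0 cam [ 301. -233.  344.]
farmhouse 0.86 [427.0, 99.0, 512.0, 158.0] med [522.  58.  41.] lo [507.  33.   1.] hi [573. 112.  53.] [ 98.  79. 139.]
farmhouse 0.83 [239.0, 116.0, 283.0, 187.0] med [ 533. -211.   95.] lo [ 499. -237.   68.] hi [ 570. -182.  124.] [17. 22. 37.]
mark farmhouse 0.89 [485.8 115.3]
mark farmhouse 0.83 [263.9 143.7]
[ 441.30735179 -218.09828649  261.55445897]
```

View pics/w5.png

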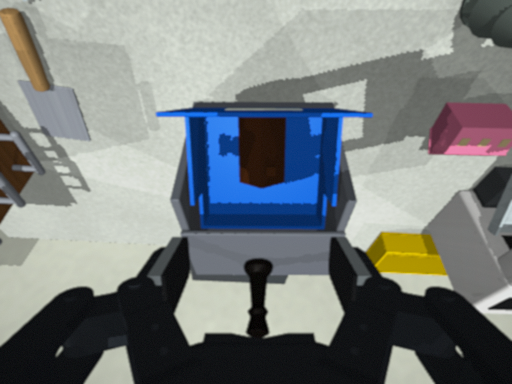

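The brown house stands upright in the still-open bin at (262,150), the front wall at row 112. Next I shut the fingers, go outside the front and push.

```bash
python3 -c "
from h import *
R=toolR(.096,.3)
g=frame((530.6,-206,0),.096,0)
for hx,z in((-140,260),(-135,118),(-95,118),(-10,118)): print(hx,z,g(hx,0,z).round(1)); delta(R,g(hx,0,z))"
```

```text
-140 260 [ 391.2 -219.4  260. ]
turn [-0.0277  0.2941  0.002 ] shift m [-0.0501 -0.0013 -0.0016]
-135 118 [ 396.2 -218.9  118. ]
turn [-0.0277  0.2941  0.002 ] shift m [-0.0451 -0.0008 -0.1436]
-95 118 [ 436.  -215.1  118. ]
turn [-0.0277  0.2941  0.002 ] shift m [-0.0053  0.003  -0.1436]
-10 118 [ 520.6 -207.   118. ]
turn [-0.0277  0.2941  0.002 ] shift m [ 0.0793  0.0111 -0.1436]
```

Emit:
step_arm(
  steps=[
    [-0.007,0.074,0,-0.013,0,0,0],
    [-0.014,0.147,0.001,-0.025,-0.001,0,0],
    [-0.021,0.22,0.001,-0.037,-0.001,0,0],
    [-0.028,0.294,0.002,-0.05,-0.001,0,0],
    [-0.028,0.294,0.002,-0.05,-0.001,0,0],
    [-0.028,0.294,0.002,-0.048,-0.001,-0.035,0],
    [-0.028,0.294,0.002,-0.046,-0.001,-0.07,0],
    [-0.028,0.294,0.002,-0.045,-0.001,-0.105,0],
    [-0.028,0.294,0.002,-0.045,-0.001,-0.143,0],
    [-0.028,0.294,0.002,-0.045,-0.001,-0.143,0],
    [-0.028,0.294,0.002,-0.045,-0.001,-0.143,0],
  ],
)

```text
time_s: 12.07
tool_pos: [395.3, -216.8, 116.5]
ee_rot: [-0.135, 2.841, 0.03]
contact_force: [0.1, -0.0, 0.5]
gripper_width: -0.002
grip_force: 0.0
```

Emit:
step_arm(
  steps=[
    [0,0,0,0.007,0.001,0,0],
    [0,0,0,0.014,0.001,0,0],
    [0,0,0,0.021,0.002,0,0],
    [0,0,0,0.028,0.003,0,0],
    [0,0,0,0.035,0.003,0,0],
    [0,0,0,0.042,0.004,0,0],
    [0,0,0,0.049,0.005,0,0],
    [0,0,0,0.056,0.005,0,0],
    [0,0,0,0.063,0.006,0,0],
    [0,0,0,0.07,0.007,0,0],
    [0,0,0,0.077,0.007,0,0],
    [0,0,0,0.084,0.008,0,0],
  ],
)

```text
time_s: 13.07
tool_pos: [480.2, -210.9, 118.3]
ee_rot: [-0.138, 2.841, 0.022]
contact_force: [-6.6, -1.3, 2.2]
gripper_width: -0.002
grip_force: 2.6
```

Pushing with 7 N, as expected. I continue more slowly.

Emit:
step_arm(
  steps=[
    [0,0,0,0.006,0.0005,0,0],
    [0,0,0,0.012,0.001,0,0],
    [0,0,0,0.017,0.0015,0,0],
    [0,0,0,0.021,0.002,0,0],
    [0,0,0,0.025,0.0025,0,0],
    [0,0,0,0.028,0.003,0,0],
    [0,0,0,0.028,0.003,0,0],
  ],
)

```text
time_s: 13.65
tool_pos: [508.7, -208.1, 118.6]
ee_rot: [-0.138, 2.839, 0.021]
contact_force: [-1.7, -1.0, 1.9]
gripper_width: -0.001
grip_force: 0.9
```

Emit:
step_arm(
  steps=[
    [0,0,0,0.003,0.0003,0,0],
    [0,0,0,0.006,0.0006,0,0],
    [0,0,0,0.009,0.001,0,0],
    [0,0,0,0.011,0.001,0,0],
  ],
)

```text
time_s: 13.98
tool_pos: [519.4, -207.1, 118.8]
ee_rot: [-0.137, 2.839, 0.021]
contact_force: [-5.2, -0.7, 4.2]
gripper_width: 0.002
grip_force: 2.5
```

Emit:
step_arm(
  steps=[
    [0,0,0,0.002,0,0,0],
    [0,0,0,0.004,0.0004,0,0],
    [0,0,0,0.004,0.0004,0,0],
  ],
)

```text
time_s: 14.23
tool_pos: [521.2, -206.9, 118.7]
ee_rot: [-0.14, 2.844, 0.022]
contact_force: [-23.1, -1.7, 15.6]
gripper_width: -0.001
grip_force: 11.2
```

Force jumped to 23 N, so the front is at its stop. I back off, rise and look.

Emit:
step_arm(
  steps=[
    [0,0,0,-0.01,-0.001,0,0],
    [0,0,0,-0.03,-0.003,0,0],
    [0,0,0,-0.06,-0.006,0.01,0],
    [0,0,0,-0.09,-0.009,0.04,0],
    [0,0,0,-0.1,-0.01,0.08,0],
    [0,0,0,-0.1,-0.01,0.12,0],
    [0,0,0,-0.1,-0.01,0.15,0],
    [0,0,0,-0.1,-0.01,0.15,0],
    [0,0,0,-0.1,-0.01,0.15,0],
  ],
)

```text
time_s: 14.98
tool_pos: [424.5, -217.8, 271.3]
ee_rot: [-0.138, 2.835, 0.015]
contact_force: [-1.0, 0.0, -1.0]
gripper_width: -0.001
grip_force: 0.0
```

```bash
python3 look.py w6 farmhouse
python3 - <<'E'
from h import *
C=np.load("pics/w6_C.npy"); e=np.array([np.cos(.096),np.sin(.096),0]);ey=np.array([-e[1],e[0],0]); O=np.array([530.6,-206,0])
P=C.reshape(-1,3); Q=np.c_[(P-O)@e,(P-O)@ey,P[:,2]]
m=(abs(Q[:,1])<85)&(Q[:,0]>-60)&(Q[:,0]<30)
for z in range(40,160,10):
    s=Q[m&(abs(Q[:,2]-z)<5)]; print(z,len(s),np.percentile(s[:,0],[5,25,50,75]).round(1) if len(s)>5 else "")
top=Q[m&(Q[:,2]>140)]; print("top edge",np.percentile(top,[5,50,95],axis=0).round(1) if len(top) else 0)
E
```

```text
[ 424.5 -217.8  271.3] [-0.13750049  2.83466477  0.01483941] 14.9833 cam [ 313. -229.  387.]
farmhouse 0.61 [414.0, 170.0, 500.0, 220.0] med [522.  64.  45.] lo [505.  34.  -0.] hi [574. 115.  53.] [ 79.  64. 112.]
mark farmhouse 0.8 [456.6 177.3]
40 492 [-2.4 -2.  -1.7 -1.4]
50 518 [-2.5 -2.  -1.7 -1.4]
60 530 [-2.7 -2.1 -1.7 -1.4]
70 581 [-3.1 -2.5 -2.1 -1.7]
80 628 [-3.1 -2.5 -2.  -1.6]
90 684 [-3.  -2.5 -2.  -1.5]
100 769 [-2.5 -1.9 -1.6 -1.3]
110 771 [-2.3 -1.9 -1.6 -1.2]
120 850 [-2.4 -1.9 -1.6 -1.3]
130 918 [-2.3 -1.8 -1.5 -1.1]
140 911 [-2.3 -1.8 -1.5 -1.1]
150 729 [-2.1 -1.4 -0.7  1.2]
top edge [[ -2.1 -81.9 140.9]
 [ -0.9  30.1 147.4]
 [ 22.4  83.1 162.9]]
```

View pics/w6.png

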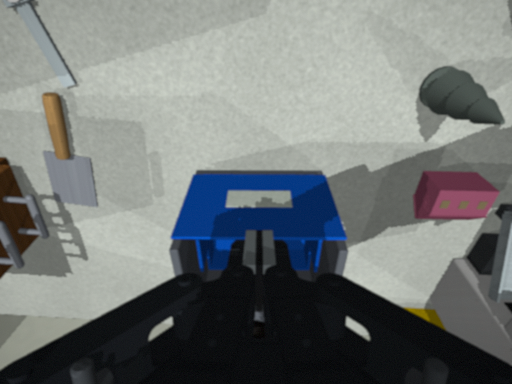

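The front is upright to within about 1 mm over its height (blue panel rows 173–238), so the bin is shut. I check the house inside from higher up, with the fingers open.

Emit:
step_arm(
  steps=[
    [0,0.1,0,0.02,0,0.03,0.085],
    [0,0.2,0,0.04,0,0.06,0.085],
    [0,0.3,0,0.06,0,0.1,0.085],
    [0,0.3,0,0.08,0,0.13,0.085],
    [0,0.3,0,0.1,0,0.15,0.085],
    [0,0.3,0,0.1,0,0.15,0.085],
    [0,0.3,0,0.1,0,0.15,0.085],
    [0,0.3,0,0.1,0,0.15,0.085],
  ],
)

```text
time_s: 15.8
tool_pos: [522.8, -216.4, 415.9]
ee_rot: [0.145, -3.134, -0.049]
contact_force: [-0.2, -1.4, 0.2]
gripper_width: 0.995
grip_force: 0.0
```

```bash
python3 look.py w7 farmhouse
python3 - <<'E'
from h import *
C=np.load("pics/w7_C.npy"); im=cv2.imread("pics/w7.png").astype(int)
e=np.array([np.cos(.096),np.sin(.096),0]);ey=np.array([-e[1],e[0],0]); O=np.array([528.9,-206,0])
Q=np.stack([(C-O)@e,(C-O)@ey,C[...,2]],-1)
br=(im[...,2]>im[...,0]+5)&(Q[...,0]>2)&(Q[...,0]<140)&(abs(Q[...,1])<80)&(Q[...,2]>20)&(Q[...,2]<150)
print(br.sum(),np.percentile(Q[br],[2,25,50,75,98],axis=0).round(1).tolist())
cv2.imwrite("pics/w7c.png",cv2.resize(im[100:384,100:412].astype(np.uint8),None,fx=2,fy=2))
E
```

```text
[ 522.8 -216.4  415.9] [ 0.14478846 -3.13420018 -0.04936167] 15.8 cam [ 451. -228.  560.]
farmhouse 0.94 [240.0, 166.0, 270.0, 208.0] med [ 582. -207.   83.] lo [ 548. -235.   68.] hi [ 616. -179.   96.] [16. 19. 32.]
farmhouse 0.84 [382.0, 148.0, 446.0, 190.0] med [537.  64.  52.] lo [507.  32.   4.] hi [577. 113.  55.] [ 87.  70. 124.]
farmhouse 0.15 [193.0, 148.0, 324.0, 211.0] med [ 568. -205.   48.] lo [ 522. -298.   23.] hi [ 642. -121.  152.] [122.  59.  18.]
mark farmhouse 0.93 [410.5 152.1]
mark farmhouse 0.83 [256.  171.1]
1077 [[22.7, -29.3, 70.7], [36.9, -16.7, 77.5], [52.3, -5.2, 84.3], [67.4, 6.7, 90.8], [83.0, 19.1, 95.6]]
```

View pics/w7c.png

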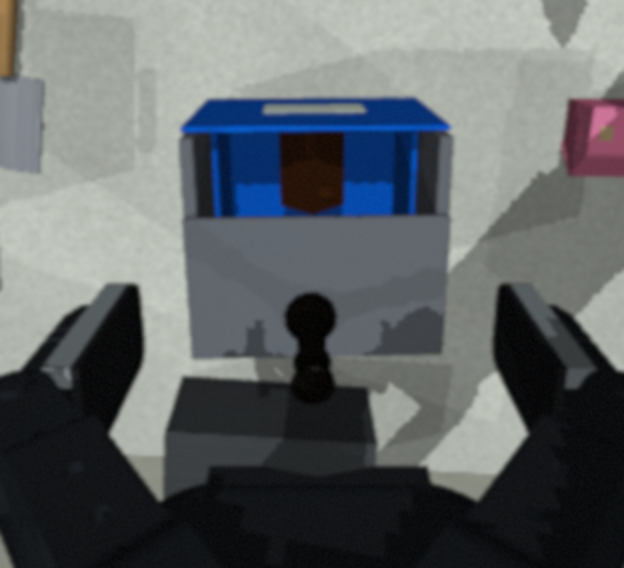

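The house stands upright in the shut bin (crop ≈(312,172)), ridge at about 95 mm, and the queen is still standing. Handing in.

```bash
python3 -c "
from station import *
print(job_done())"
```

```text
the job is handed in; nothing more can be done
None
```

The brown farmhouse stands upright in the bin, the bin's front is fully home, no bystander was seen to be disturbed, and the job is handed in (no verdict was returned).

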